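Unclip the planer drive guard and clear an offcut

ROBOT

A 6-joint arm with a two-finger parallel gripper is mounted at the origin on the work surface. World frame = base frame: x ahead of the robot, y to its left, z up, the work surface at z = 0. Lengths are in m, angles in rad, forces in N, time in s.
With the tool pointing down it reaches from about 0.25 to 0.775 m from the base axis. Payload 8.9 kg.
Tool frame: the origin (TCP) lies between the finger pads; the fingertips stand 19 mm ahead of it and the grasp point (between the pads) is the TCP (env.tip_reach is the distance from the TCP to the fingertips, in m); z points along the fingers, y is the line along which they close (so a half turn about z gives the same grasp; the last joint's range is limited). The gripper opens to 85 mm and grips with 20 to 120 N. Pads are 22 mm wide; open, the fingers measure 114 mm over their backs; the gripper's body (76 mm by 85 mm) begins 54 mm behind the grasp point. The pads swing forward as they close: fully open they stand 13 mm farther back than shut.
Start: joints at [-1.346, 0.291, -0.153, 1.127, 0, 1.431], TCP at [0.187, -0.491, 0.25] pointing down, gripper open.
Joint ranges: [-2.52, 2.52], [-0.91, 1.74], [-1.3, 1.37], [-1.96, 2.02], [-1.52, 1.47], [-3.14, 3.14]. Speed limits (rad/s): [2.22, 2.22, 2.79, 3.14, 3.14, 3.14].

INTERFACE

Orientations are given as [roll, pitch, yaw] about the fixed x, y, z axes, in that order (R = Rz(yaw) Ry(pitch) Rx(roll)).
In Python, from bench import env, eoat, ik, monitor, eyes, workorder gives the robot as it stands. The module is installed in compiled form; this text tells all that it offers. Calls block until the motion is done:
- env.move_to(position, orientation): joint-space move of the TCP to a pose.
- env.move_straight(position, rot=None, speed=0.15, f_stop=None): straight line of the TCP; rot=None keeps the orientation; speed is the mean speed in m/s. With f_stop (N) it stops when the force on the tool has changed by that much, and returns True; else False.
- env.move_j(angles): joint-space move.
- eoat.grip(opening): finger opening in m; the grip force is fixed at half the most; returns when the fingers have stopped.
- env.dwell(seconds).
- ik(position, orientation): joint angles nearest the present ones, or None.
- monitor.state(): the state.
- eyes.capture(name): name is "scene" or "top" or "wrist"; returns the picture (400x640x3 uint8, red, green, blue); there is no depth.
- eyes.camera_params(name): a dict with "vfov" (degrees; the focal length in pixels is half the picture's height over the tangent of half this angle, whatever the lens; pixels are square), "cx", "cy" (the principal point, pixels), "dist" ([k1, k2, p1, p2, k3] as OpenCV has them; the pictures are not rectified), "R" (3x3) and "t" (3): a world point X has camera coordinates R X + t; the wrist camera has in their place "hand_eye" (4x4, takes a point from camera to tool coordinates, whose origin is the TCP and whose axes are the flange's). Camera axes: x right, y down, z forward; pixel columns grow to the right and rows downward; lengths in m; the calibration is good to about 2 mm. A picture is of the moment at which its call begins: read the wrist's pose just before it. camera_params takes no time and is no camera call.
A pose or a line that the arm cannot do raises env.Unreachable and nothing moves.
- workorder.close_job(): hands the job in; it is judged then, once.
The state is a dict: "t": time; "joint_pos": joint angles; "qd": joint speeds; "joint_efforts": joint torques, N m; "ee_pos": TCP position; "tcp_rot": TCP orientation; "wrist_force": force on the tool from outside, world axes, zero at the start; "ft_torque": the same for the moment, N m; "grip_width": finger opening in m; "grip_force": force on a finger pad.
Only numpy, scipy, OpenCV 4.12 (cv2) and the standard library are available. Lean on these libraries where they do the work, as an engineer would, in place of code of your own. Each camera call takes 0.05 s, during which the arm holds its last target. There are 200 camera calls.

TASK

Clear the wooden offcut from the belt drive: with the hooked pick, pull every sprung retaining clip out of its stud's groove by its eye (not with the gripper itself), then gather all the clips in the aluminium tray. Only then lift the brittle clear guard off its studs by its bar, gently, lay it flat in the middle of the felt mat, and put the offcut from inside the housing into the tray with the clips. Finish with the pick lying on the middle of its cork pad, on the flat of its handle, and do not disturb the glue bottle or the can.

Things in the scene. Friction and masses are not known exactly. Their poses are not given: they have to be found in the camera images.
- drive: Fixed open-topped painted-steel housing of a planer's belt drive, 190 (x) x 230 (y) mm, rim 40 mm high, walls and floor 6 mm, pulleys inside. Origin: centre of its underside, on the bench; z up. Its -x side faces the robot (yaw up to 0.15 rad either way). Three upright steel studs stand in it in a row along its y axis and come up through the guard.
- guard: Loose brittle clear-plastic guard lying on the housing's rim, 0.35 kg: plate 190 (x) x 230 (y) x 6 mm with three 31 mm square holes for the studs (3.5 mm to spare all round). Origin: centre of the plate's underside, z up; it starts with its axes along the housing's. It cracks if each finger squeezes with over 55 N (110 N together), or all contacts total 150 N; a 30 N grip carries it.
- guard_grip (a point): Top centre of the guard's black grip bar, 22 mm thick (guard x), 80 mm long (guard y), rising 34 mm above the plate, centred at guard x = +50 mm, y = 0; this point is 40 mm above the guard's underside. The guard's centre of mass is about 20 mm from the bar.
- pick: Loose hooked pick, 0.14 kg: flat-bottomed wooden handle 80 mm long (x), 34 mm wide (y), 30 mm high; from its +x end a 7 mm steel shank (axis 24 mm above the underside) runs along +x to x = 115 mm and there bends straight down, ending level with the handle's underside. It starts on its pad, on the flat of its handle, hook down. Origin: centre of the handle's underside; z up.
- pick_tip (a point): Lowest point of the pick's hook (pick frame x = 115 mm, y = 0, z = 0).
- pick_mid (a point): Point on the pick's underside line at x = +40 mm, the middle of its whole length.
- pad: Fixed cork pad for the pick, 230 (x) x 100 (y) x 3 mm, lying on the bench to the robot's right. Origin: centre of its underside.
- mat: Fixed grey felt mat for the guard, 250 (x) x 290 (y) x 3 mm, lying on the bench to the robot's left. Origin: centre of its underside.
- tray: Loose open aluminium parts tray, 250 (x) x 110 (y) mm, 25 mm high, walls and floor about 4 to 5 mm thick, 0.5 kg, on the bench to the robot's right. Origin: centre of its underside, z up.
- offcut: Loose wooden offcut 22 (x) x 60 (y) x 32 (z) mm, 40 g, jammed upright inside the housing under the guard, in the bay between the studs and the robot-side wall: about 51 mm from the row of studs (26 mm clear on each side of it), long side roughly along the housing's y, top 38 mm above the bench. Origin: centre of its underside, z up.
- glue: Bystander: glue bottle, 56 mm in diameter, 150 mm tall, beyond the drive. Origin: centre of its underside.
- can: Bystander: steel can 74 mm in diameter, 85 mm tall, beyond the drive. Origin: centre of its underside.
- clip0: Sprung steel retaining clip on stud 0 (may be absent), about 70 mm long (x), 34 mm wide (y), 8 mm thick, 64 g, flat on the guard under the stud's head. Origin: underside, at the stud's axis when seated; z up. Two sprung legs point along +x and snap round the groove (1.5 mm play); the tab with the eye points along -x, roughly towards the robot (within 0.2 rad of the housing's -x).
- clip0_eye (a point): Centre of the eye of clip0 (clip frame x = -29 mm, z = 4 mm): a hole 20 mm (x) by 18 mm (y), open above, between 6 mm side bars (30 mm over all). Pulled here along the clip's -x with some 5 to 15 N the legs spread; it lets go after about 12 mm and is clear after 25 to 35 mm, still on the guard.
- stud0 (a point): On the axis of stud 0 (drive frame x = 0, y = -75 mm), level with the seated guard's upper face, 46 mm above the bench. Groove 16 mm in diameter and 10 mm high from here up, then a head 24 mm in diameter, 6 mm thick (top 62 mm above the bench).
- clip1: Sprung steel retaining clip on stud 1 (may be absent), about 70 mm long (x), 34 mm wide (y), 8 mm thick, 64 g, flat on the guard under the stud's head. Origin: underside, at the stud's axis when seated; z up. Two sprung legs point along +x and snap round the groove (1.5 mm play); the tab with the eye points along -x, roughly towards the robot (within 0.2 rad of the housing's -x).
- clip1_eye (a point): Centre of the eye of clip1 (clip frame x = -29 mm, z = 4 mm): a hole 20 mm (x) by 18 mm (y), open above, between 6 mm side bars (30 mm over all). Pulled here along the clip's -x with some 5 to 15 N the legs spread; it lets go after about 12 mm and is clear after 25 to 35 mm, still on the guard.
- stud1 (a point): On the axis of stud 1 (drive frame x = 0, y = +0 mm), level with the seated guard's upper face, 46 mm above the bench. Groove 16 mm in diameter and 10 mm high from here up, then a head 24 mm in diameter, 6 mm thick (top 62 mm above the bench).
- clip2: Sprung steel retaining clip on stud 2 (may be absent), about 70 mm long (x), 34 mm wide (y), 8 mm thick, 64 g, flat on the guard under the stud's head. Origin: underside, at the stud's axis when seated; z up. Two sprung legs point along +x and snap round the groove (1.5 mm play); the tab with the eye points along -x, roughly towards the robot (within 0.2 rad of the housing's -x).
- clip2_eye (a point): Centre of the eye of clip2 (clip frame x = -29 mm, z = 4 mm): a hole 20 mm (x) by 18 mm (y), open above, between 6 mm side bars (30 mm over all). Pulled here along the clip's -x with some 5 to 15 N the legs spread; it lets go after about 12 mm and is clear after 25 to 35 mm, still on the guard.
- stud2 (a point): On the axis of stud 2 (drive frame x = 0, y = +75 mm), level with the seated guard's upper face, 46 mm above the bench. Groove 16 mm in diameter and 10 mm high from here up, then a head 24 mm in diameter, 6 mm thick (top 62 mm above the bench).

How it is judged:
On the way, in this order (a step that is already met when the one before it is completed fails the run):
1. every clip is out of its groove, more than 22 mm from its stud (horizontal distance between clip0 and stud0 above 0.022 m and horizontal distance between clip1 and stud1 above 0.022 m and horizontal distance between clip2 and stud2 above 0.022 m), for 0.2 s.
2. all clips are in the tray while the guard is still on its studs (x of clip0_eye in the frame of tray between -0.121 and 0.121 m and y of clip0_eye in the frame of tray between -0.051 and 0.051 m and z of clip0 in the frame of tray between -0.002 and 0.035 m and x of clip1_eye in the frame of tray between -0.121 and 0.121 m and y of clip1_eye in the frame of tray between -0.051 and 0.051 m and z of clip1 in the frame of tray between -0.002 and 0.035 m and x of clip2_eye in the frame of tray between -0.121 and 0.121 m and y of clip2_eye in the frame of tray between -0.051 and 0.051 m and z of clip2 in the frame of tray between -0.002 and 0.035 m and distance between guard and drive below 0.05 m), for 0.2 s.
3. the guard has been lifted off and lies on the felt mat (x of guard in the frame of mat between -0.045 and 0.045 m and y of guard in the frame of mat between -0.045 and 0.045 m and angle between guard's own z axis and vertical below 0.06 rad and height (world z) of guard below 0.012 m), for 0.2 s.
At the end, for the whole second after the job is handed in: All clips and the offcut lie in the tray; the guard lies flat on the mat, centre within 45 mm of the mat's centre along both mat axes; the pick lies hook down on the flat of its handle on the pad, its middle within 50 mm of the pad's centre; guard and pick at rest (all of step 3 and x of clip0_eye in the frame of tray between -0.121 and 0.121 m and y of clip0_eye in the frame of tray between -0.051 and 0.051 m and z of clip0 in the frame of tray between -0.002 and 0.035 m and x of clip1_eye in the frame of tray between -0.121 and 0.121 m and y of clip1_eye in the frame of tray between -0.051 and 0.051 m and z of clip1 in the frame of tray between -0.002 and 0.035 m and x of clip2_eye in the frame of tray between -0.121 and 0.121 m and y of clip2_eye in the frame of tray between -0.051 and 0.051 m and z of clip2 in the frame of tray between -0.002 and 0.035 m and x of offcut in the frame of tray between -0.121 and 0.121 m and y of offcut in the frame of tray between -0.051 and 0.051 m and z of offcut in the frame of tray between -0.002 and 0.04 m and horizontal distance between pick_mid and pad below 0.05 m and angle between pick's own z axis and vertical below 0.15 rad and height (world z) of pick below 0.012 m and linear speed of each of guard, pick below 0.02 m/s); the robot touches nothing.
It fails at once if the gripper or arm touches a clip that is still on its stud ((horizontal distance between clip0 and stud0 below 0.015 m and contact force between any of the fingers, the arm and clip0 above 0.5 N) or (horizontal distance between clip1 and stud1 below 0.015 m and contact force between any of the fingers, the arm and clip1 above 0.5 N) or (horizontal distance between clip2 and stud2 below 0.015 m and contact force between any of the fingers, the arm and clip2 above 0.5 N)).
It fails at once if the brittle guard is squeezed by the fingers with more than 110 N (both together), or loaded, struck or jammed with more than 150 N in all (contact force between guard and anything else above 150 N or contact force between guard and the fingers above 110 N).
It fails at once if the glue bottle or can is shifted more than 20 mm or tipped (distance of any of glue, can from where it was at the start of the episode above 0.02 m or angle between any of glue, can's own z axis and vertical above 0.3 rad).
Of clip0, clip1, clip2 only 2 to 3 are there at a start; the rules pass over those that are not, and their reading is None.
At some moment in a run one of tray may be knocked a few centimetres aside while the robot is not near it.
It also fails if it takes over 208 s, if anything falls off the work surface, if the arm or the gripper's body presses on something with over 40 N, if the wrist force passes 120 N, or if a joint passes its speed limit or range.

## Working session

There is one attempt and no reset: what is moved stays moved. The work goes in short steps, each a Python script; the robot and the scene stay as the last script left them, time stands still between calls to the robot, and variables do not carry over. Pictures are saved under pics/ and viewed, at most 17 in all, crops included, and the job is handed in when it is done.

```bash
ls; mkdir -p pics
python3 - <<'E'
from bench import env, eoat, ik, monitor, eyes
import cv2,numpy as np
for n in("top","scene","wrist"):
    cv2.imwrite(f"pics/{n}0.png",eyes.capture(n)[:,:,::-1]); p=eyes.camera_params(n); print(n,p)
s=monitor.state(); print(s["t"],s["ee_pos"],s["tcp_rot"],s["grip_width"])
E
```

```text
pics
top {'vfov': 55.821966166608064, 'cx': 320.9236155824576, 'cy': 201.959490835345, 'dist': array([-0.03720115,  0.        ,  0.        ,  0.        ,  0.        ]), 'R': array([[-0.01366092, -0.99981646,  0.01343203],
       [-0.99867912,  0.01297748, -0.04971525],
       [ 0.04953181, -0.01409345, -0.99867311]]), 't': array([-0.03726417,  0.58341241,  1.12478586])}
scene {'vfov': 55.2708174088815, 'cx': 323.8147714112655, 'cy': 202.9480345967018, 'dist': array([-0.01454144,  0.        ,  0.        ,  0.        ,  0.        ]), 'R': array([[ 0.25165039,  0.96772504,  0.01342871],
       [ 0.83532461, -0.21017129, -0.50799688],
       [-0.48877897,  0.13905495, -0.86125422]]), 't': array([-0.10349331, -0.45000409,  1.27119554])}
wrist {'vfov': 67.2297218586726, 'cx': 322.84478009431973, 'cy': 197.65306034014947, 'dist': array([-0.05517809,  0.        ,  0.        ,  0.        ,  0.        ]), 'hand_eye': array([[ 5.39131726e-04, -9.45086295e-01, -3.26820446e-01,
         8.49863077e-02],
       [ 9.99999809e-01,  4.10810431e-04,  4.61661188e-04,
         1.65987065e-04],
       [-3.02048414e-04, -3.26820632e-01,  9.45086336e-01,
        -1.23599820e-01],
       [ 0.00000000e+00,  0.00000000e+00,  0.00000000e+00,
         1.00000000e+00]])}
0.15 [ 0.18676101 -0.49034049  0.24986198] [-3.14062310e+00 -1.63792286e-04  3.63805422e-01] 0.08549620063856084
```

View pics/top0.png

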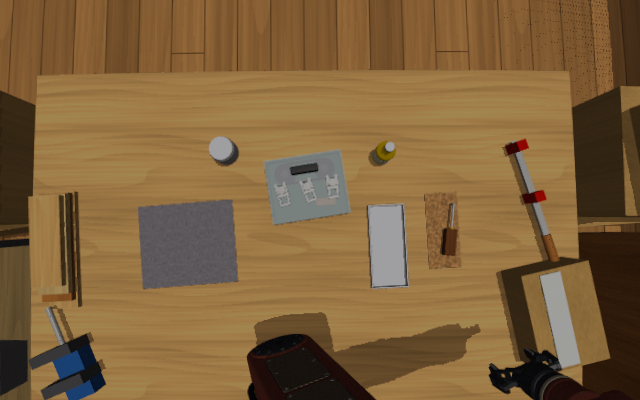

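View pics/wrist0.png

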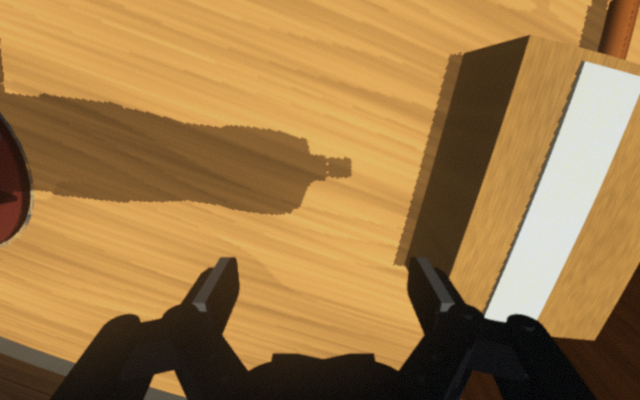

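The top view shows three clips: eyes near (283,200), (311,197) and (333,193). It also shows the guard (307,188) with its bar (304,169), the mat (188,244), the tray (388,245), the pad (443,231) with the pick (451,230), the can (221,149) and the glue (386,151). The wrist view shows only the bench and a stray box.

```bash
cat > h.py <<'E'
from bench import env, eoat, ik, monitor, eyes, workorder
import cv2, numpy as np
from scipy.spatial.transform import Rotation as Ro
def pose():
    s=monitor.state(); return Ro.from_euler("xyz",s["tcp_rot"]).as_matrix(), np.array(s["ee_pos"])
def cam(n,tp=None):
    p=eyes.camera_params(n); f=200/np.tan(np.radians(p["vfov"]/2))
    K=np.array([[f,0,p["cx"]],[0,f,p["cy"]],[0,0,1]])
    if n=="wrist":
        T=np.eye(4); T[:3,:3],T[:3,3]=tp; T=T@p["hand_eye"]; R=T[:3,:3].T; t=-R@T[:3,3]
    else: R,t=np.array(p["R"]),np.array(p["t"])
    return K,np.array(p["dist"]),R,t
def toplane(c,px,z):
    K,d,R,t=c; u=cv2.undistortPoints(np.array(px,float).reshape(-1,1,2),K,d).reshape(-1,2)
    D=np.c_[u,np.ones(len(u))]@R; C=-R.T@t; s=(z-C[2])/D[:,2]
    return (C+D*s[:,None])[:,:2]
def proj(c,X):
    K,d,R,t=c; return cv2.projectPoints(np.array(X,float).reshape(-1,1,3),cv2.Rodrigues(R)[0],t,K,d)[0].reshape(-1,2)
def down(yaw): return [np.pi,0,yaw]
def snap(n,name):
    tp=pose(); im=eyes.capture(n)[:,:,::-1].copy(); cv2.imwrite(f"pics/{name}.png",im)
    c=cam(n,tp); np.savez(f"pics/{name}.npz",*c); return im,c
def load(name):
    z=np.load(f"pics/{name}.npz"); return cv2.imread(f"pics/{name}.png"),tuple(z[k] for k in z.files)
def rect(c,mask,z):
    cs=max(cv2.findContours(mask.astype(np.uint8),0,2)[0],key=cv2.contourArea)
    P=toplane(c,cs.reshape(-1,2),z); r=cv2.minAreaRect((P*1000).astype(np.float32))
    return np.array(r[0])/1000,np.array(r[1]),r[2]
E
python3 - <<'E'
from h import *
im=cv2.imread("pics/top0.png"); c=cam("top")
hsv=cv2.cvtColor(im,cv2.COLOR_BGR2HSV)
def box(x0,y0,x1,y1):
    m=np.zeros(im.shape[:2],bool); m[y0:y1,x0:x1]=1; return m
print("mat",rect(c,box(130,190,245,295)&(hsv[...,1]<70),.003))
print("tray",rect(c,box(358,195,416,295)&(hsv[...,1]<70),.025))
pk=hsv[160:290,420:470].reshape(-1,3); print(hsv[210,433],hsv[235,450],hsv[210,451],hsv[210,480], hsv[215,300])
print("guard",rect(c,box(255,140,360,230)&(hsv[...,1]<70),.046))
for n,p,z in[("bar",(304,169),.08),("eye2",(283,200),.05),("eye1",(311,197),.05),("eye0",(333,193),.05),("offcut",(325,201),.038),("can",(220,148),.085),("glue",(389,147),.15),("pickhandle",(450,241),.033),("picktip",(453,204),.02),("padcorners",(425,193),.003),("",(457,193),.003),("",(462,267),.003),("",(430,269),.003)]: print(n,toplane(c,p,z))
E
```

```text
mat (array([0.46199472, 0.36256592]), array([248.8765564 , 288.87380981]), 3.928496837615967)
tray (array([ 0.44960892, -0.24236819]), array([250.38694763, 112.73618317]), 2.0118298530578613)
[ 15 150 133] [ 13 194  79] [ 15 136 135] [ 17 140 158] [ 80  18 129]
guard (array([ 0.62760065, -0.00322928]), array([191.2215271 , 230.48532104]), 8.307981491088867)
bar [[0.67452624 0.00294531]]
eye2 [[0.58828999 0.06622047]]
eye1 [[ 0.59602018 -0.01570395]]
eye0 [[ 0.60693458 -0.080278  ]]
offcut [[ 0.58439557 -0.056803  ]]
can [[0.73717656 0.24166233]]
glue [[ 0.72183877 -0.22834272]]
pickhandle [[ 0.46038597 -0.4281566 ]]
picktip [[ 0.57120761 -0.44529472]]
padcorners [[ 0.60685695 -0.36543063]]
 [[ 0.6056501  -0.46511871]]
 [[ 0.37871677 -0.47390214]]
 [[ 0.37459161 -0.37481427]]
```

Run:
```python
from h import *
env.move_to([0.46,-0.43,0.22],down(0.0)); im,c=snap("wrist","w1"); print(monitor.state()["t"])
c=cam("top"); im=cv2.imread("pics/top0.png")
cr=cv2.resize(im[135:240,225:385],None,fx=5,fy=5,interpolation=cv2.INTER_CUBIC); cv2.imwrite("pics/topcrop.png",cr)
```

```text
1.2917
```

View pics/w1.png

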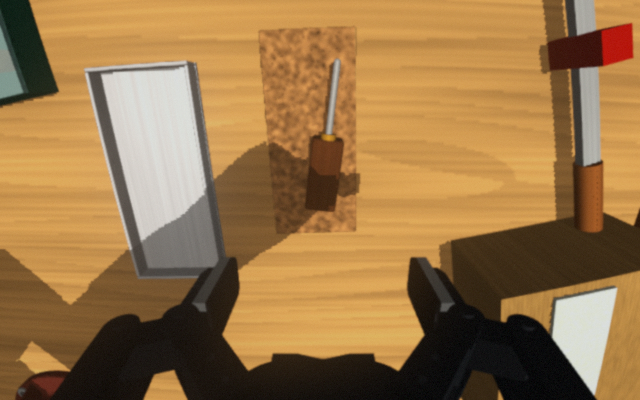

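The wrist view shows the pick on its pad: handle corners about (313,137), (343,139), (336,211) and (306,209), shank from (329,133) to (337,62). The pad corners are (259,30), (355,27), (356,231) and (276,233).

Run:
```python
from h import *
im,c=load("w1")
P=toplane(c,[(313,137),(343,139),(336,211),(306,209)],.033); print(P,P.mean(0))
S=toplane(c,[(329,135),(337,63)],.0275); print("shank",S)
Q=toplane(c,[(259,30),(355,27),(356,231),(276,233)],.003); print("pad",Q,Q.mean(0))
hsv=cv2.cvtColor(im,cv2.COLOR_BGR2HSV)
m=np.zeros(im.shape[:2],bool); m[130:220,295:352]=1
print("handle",rect(c,m&(hsv[...,2]<115)&(hsv[...,1]>175),.033))
d=S[1]-S[0]; print(np.arctan2(d[1],d[0]))
```

```text
[[ 0.50244037 -0.42042506]
 [ 0.50042935 -0.45117874]
 [ 0.42107753 -0.44514754]
 [ 0.42344315 -0.4118917 ]] [ 0.4618476  -0.43216076]
shank [[ 0.50377131 -0.43690142]
 [ 0.57341663 -0.44422973]]
pad [[ 0.6076243  -0.36521448]
 [ 0.6101765  -0.46317898]
 [ 0.38234759 -0.47194674]
 [ 0.37951817 -0.37194524]] [ 0.49491664 -0.41807136]
handle (array([ 0.46427829, -0.43148969]), array([33.56495285, 83.7506485 ]), 83.76464080810547)
-0.1048374910953331
```

Run:
```python
from h import *
y=-0.105; p=np.array([.474,-.4333])
env.move_to([*p,.10],down(y)); 
env.move_straight([*p,.027],speed=.1,f_stop=15); print(pose()[1],monitor.state()["wrist_force"])
for g in(.036,.034,.0325,.031,.029):
    eoat.grip(g); s=monitor.state(); print(g,s["grip_width"],s["grip_force"],s["t"])
env.move_straight([*p,.12],speed=.1); s=monitor.state(); print(s["grip_width"],s["grip_force"],s["t"])
im,c=snap("wrist","w2")
R,t=pose(); print(R,t)
```

```text
[ 0.47440866 -0.43373363  0.02774035] [ 0.71556192  0.38767141 -0.41150634]
0.036 0.036286295810342435 0.0 3.2583
0.034 0.0339351584292283 3.506719283759594 3.475
0.0325 0.033050086700297916 40.188193917274475 3.6917
0.031 0.03283436706644653 59.96958374977112 3.9083
0.029 0.03274450489912572 59.97015416622162 4.125
0.032691980198557374 59.49404418468475 5.2083
[[ 9.94483070e-01 -1.04892833e-01 -9.58008276e-04]
 [-1.04891814e-01 -9.94483075e-01  1.05853556e-03]
 [-1.06375581e-03 -9.52208467e-04 -9.99998981e-01]] [ 0.4736108  -0.43293309  0.11913664]
```

View pics/w2.png

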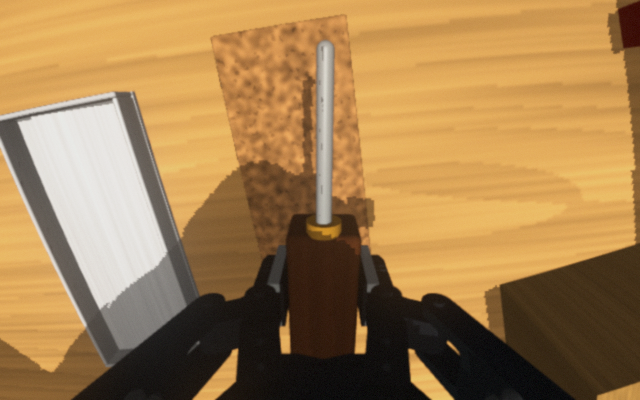

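The pick is held straight, with the shank running up the image from (325,225) to its bend at (325,42). Next I check the tip in the tool frame and look at the clips.

Run:
```python
from h import *
im,c=load("w2"); R,t=pose()
e=toplane(c,[(325,44),(325,210)],t[2]-.0007); print("tool frame bend end,shank",[(R.T@np.r_[q-t[:2],0])[:2] for q in e])
# look over clips, from robot side & high
y=0.14; u=np.array([np.cos(y),np.sin(y)]); 
env.move_to([.45,-.20,.22],down(y)); p=np.array([.6276,-.0032])-u*.13
env.move_to([*p,.19],down(y)); im,c=snap("wrist","w3"); print(monitor.state()["t"],pose()[1])
```

```text
tool frame bend end,shank [array([0.10325751, 0.00070697]), array([0.03625945, 0.00089492])]
7.0833 [ 0.49915659 -0.02260068  0.18975692]
```

View pics/w3.png

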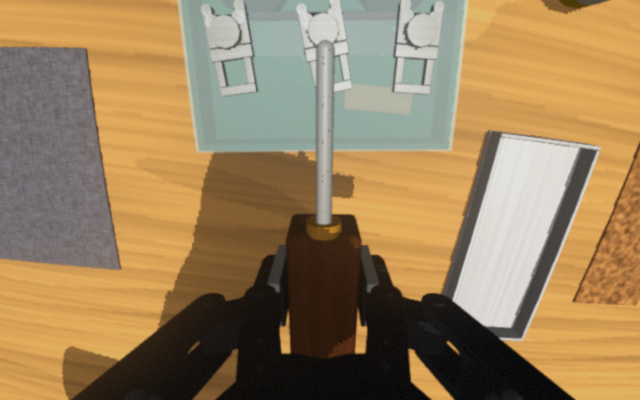

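Run:
```python
from h import *
im,c=load("w3"); cv2.imwrite("pics/w3c.png",cv2.resize(im[0:110,190:470],None,fx=2.85,fy=2.85,interpolation=cv2.INTER_CUBIC))
```

```text
(no output)
```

View pics/w3c.png

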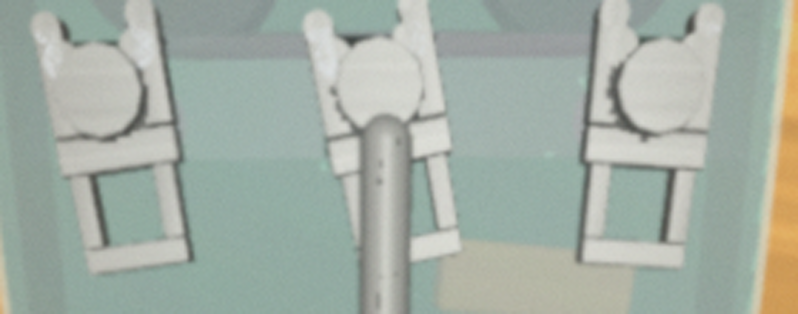

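The crop shows three seated clips. Eye centres in crop pixels are about (132,206), (405,195) and (637,204), and the stud heads are at (97,90), (380,85) and (662,86).

Run:
```python
from h import *
im,c=load("w3"); f=lambda L:np.array(L)/2.85+np.array([190,0])
E=toplane(c,f([(637,204),(405,195),(132,206)]),.054); S=toplane(c,f([(662,86),(380,85),(97,90)]),.062)
d=(S[2]-S[0])/np.linalg.norm(S[2]-S[0]); print("yaw",np.arctan2(-d[0],d[1]),np.linalg.norm(S[2]-S[0]))
G=toplane(c,[(197,151),(451,150)],.046); print("guard edge",G,np.linalg.norm(G[1]-G[0]))
for i in range(3): v=S[i]-E[i]; print(i,"eye",E[i],"stud",S[i],np.linalg.norm(v),"yaw",np.arctan2(v[1],v[0]))
for a,b in(((97,172),(108,246)),((157,165),(168,240)),((430,155),(440,228)),((610,168),(606,240)),((668,168),(666,240))):
    P=toplane(c,f([a,b]),.054); v=P[0]-P[1]; print(np.arctan2(v[1],v[0]))
```

```text
yaw 0.1467977045693541 0.14992709516645428
guard edge [[ 0.52003863  0.09511832]
 [ 0.55289601 -0.13135666]] 0.22884606943720223
0 eye [ 0.61132663 -0.08037756] stud [ 0.64045887 -0.07831987] 0.029204826520150284 yaw 0.07051580300809758
1 eye [ 0.60401309 -0.01503753] stud [ 0.62950097 -0.00432092] 0.027649188990796283 yaw 0.3980178963324679
2 eye [0.59078491 0.06106867] stud [0.61852888 0.06999469] 0.02914449565699304 yaw 0.3112699559017075
0.20899586173621823
0.226250584737924
0.3029539891739388
0.1554222472996811
0.20418043179279596
```

```bash
cat >> h.py <<'E'
TIP=np.array([.1025,.0007])
def tcp_for(tip,y):
    R=Ro.from_euler("xyz",down(y)).as_matrix()[:2,:2]; return np.array(tip)-R@TIP
def pull(eye,y,dist=.044):
    u=np.array([np.cos(y),np.sin(y)]); a=tcp_for(eye,y)
    env.move_to([*a,.105],down(y)); h=env.move_straight([*a,.0725],speed=.05,f_stop=6); z=pose()[1][2]
    print("down",h,z)
    if z>.0765: env.move_straight([*a,.105]); return False
    b=a-u*dist; F=[]
    for k in range(1,6):
        env.move_straight([*(a-u*dist*k/5),.0725],speed=.06); F.append(np.round(np.array(monitor.state()["wrist_force"])[:3],1).tolist())
    print(F); R,t=pose(); print("tip at",t[:2]+R[:2,:2]@TIP, "grip",monitor.state()["grip_width"])
    env.move_straight([*b,.115]); return True
E
python3 - <<'E'
from h import *
print(pull([.6113,-.0804],.11)); print(monitor.state()["t"])
im,c=snap("wrist","w4"); snap("top","t4")
E
```

```text
down False 0.07255284135219348
[[0.1, 0.1, -1.6], [2.8, -0.1, -0.6], [0.8, 0.1, -0.5], [0.5, -0.7, -0.9], [0.6, -0.6, -1.9]]
tip at [ 0.5671166  -0.08524314] grip 0.03309658877778091
True
10.3333
```

View pics/w4.png

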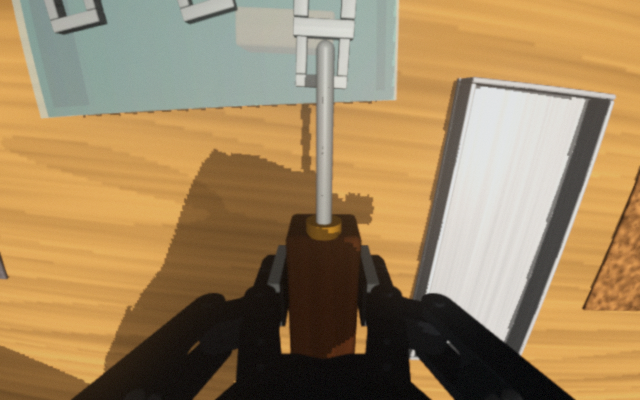

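Clip 0 has come out: its tab end is at (322,85), just inside the guard's edge at row 100. I'll pull the other two.

Run:
```python
from h import *
if pull([.6040,-.0150],.33): print(pull([.5908,.0611],.25))
print(monitor.state()["t"])
a=pose()[1]; env.move_to([.43,-.12,.25],down(.1)); 
snap("wrist","w5"); im,c=snap("top","t5"); print(monitor.state()["t"])
cv2.imwrite("pics/t5c.png",cv2.resize(im[140:300,230:470],None,fx=3.2,fy=3.2,interpolation=cv2.INTER_CUBIC))
```

```text
down False 0.07261223929850032
[[1.0, -0.0, -1.4], [2.4, 1.1, -1.1], [-0.5, -0.0, -1.6], [0.8, -0.4, -1.7], [1.2, -0.7, -1.0]]
tip at [ 0.5619333  -0.02938077] grip 0.03292237517594079
down False 0.07258417178430138
[[-0.2, 0.3, -1.2], [2.6, 0.7, -1.8], [0.2, -0.7, -0.7], [0.4, 0.5, -1.5], [-0.3, -0.5, -1.1]]
tip at [0.54769645 0.05012933] grip 0.03294565235945435
True
16.7583
17.675
```

View pics/t5c.png

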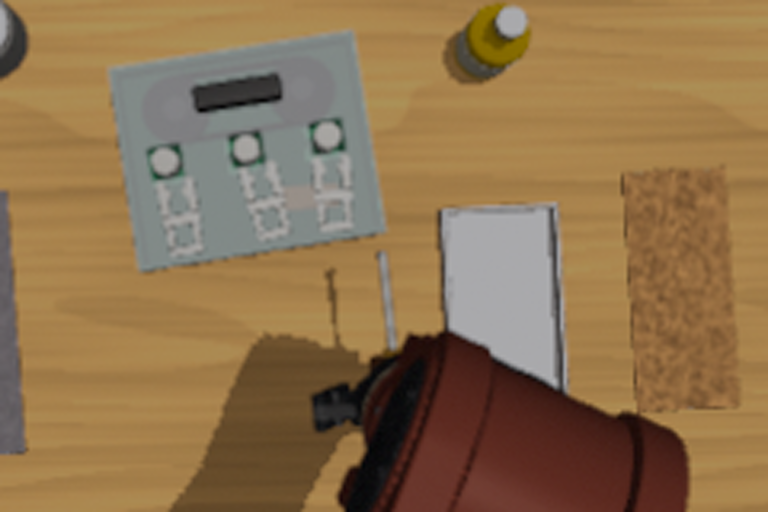

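All three clips are free and lie on the guard. Now the pick goes back on its pad, followed by a close look at the clips.

Run:
```python
from h import *
p=[.465,-.419]
env.move_to([*p,.10],down(0.03)); print(env.move_straight([*p,.0272],speed=.05,f_stop=4),pose()[1])
eoat.grip(.06); env.move_straight([*p,.13],speed=.2)
env.move_to([.45,-.03,.20],down(.147)); im,c=snap("wrist","w6"); it,ct=snap("top","t6"); print(monitor.state()["t"])
cv2.imwrite("pics/w6c.png",cv2.resize(im[0:240,150:550],None,fx=2,fy=2,interpolation=cv2.INTER_CUBIC))
```

```text
True [ 0.46492652 -0.4189369   0.02728781]
22.9917
```

View pics/w6c.png

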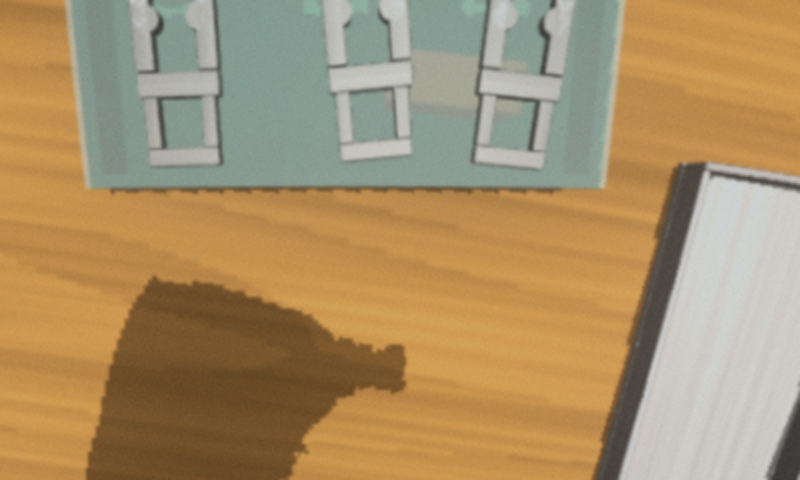

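The wrist crop shows all three clips square on the guard. The wide cross-bars are at crop (178,83), (371,76) and (519,83), and the end bars at (185,157), (376,150) and (508,158).

```bash
cat >> h.py <<'E'
def tray(name):
    im,c=snap("top",name); hsv=cv2.cvtColor(im,cv2.COLOR_BGR2HSV)
    m=np.zeros(im.shape[:2],np.uint8); m[180:320,345:425]=1
    m&=(hsv[...,1]<75).astype(np.uint8)
    q,s,a=rect(c,cv2.morphologyEx(m,cv2.MORPH_CLOSE,np.ones((5,5))),.025)
    if s[0]<s[1]: a-=90; 
    a=(a+90)%180-90
    return q,s,np.radians(a)
E
python3 - <<'E'
from h import *
im,c=load("w6"); f=lambda L:np.array(L)/2+np.array([150,0])
X=toplane(c,f([(519,83),(371,76),(178,83)]),.054); B=toplane(c,f([(508,158),(376,150),(185,157)]),.054)
for i in range(3): v=X[i]-B[i]; print(i,X[i].round(4),np.linalg.norm(v).round(4),np.arctan2(v[1],v[0]).round(3))
print(env.tip_reach, tray("t7"), monitor.state()["t"])
for y in(.035+1.571,.035-1.571): print(y,ik([.43,-.24,.05],down(y)))
E
```

```text
0 [ 0.5864 -0.0825] 0.0293 0.065
1 [ 0.5796 -0.0222] 0.0285 0.232
2 [0.566  0.0554] 0.0287 0.174
0.019 (array([ 0.44960437, -0.24229788]), array([250.80805969, 112.93253326]), np.float64(0.03347418512223606)) 23.0417
1.6059999999999999 [-0.65765447  0.44447338 -0.5239325   0.60239044  0.          0.87793818]
-1.536 [-0.65765447  0.44447338 -0.5239325   0.60239044  0.         -2.26324713]
```

```bash
cat >> h.py <<'E'
def fetch(p,y,op=.043):
    p=np.array(p); env.move_to([*p,.13],down(y)); eoat.grip(op)
    h=env.move_straight([*p,.0655],speed=.04,f_stop=4); z=pose()[1][2]; print("touch",h,z)
    if z>.0715: env.move_straight([*p,.13]); return None
    if h: env.move_straight([*p,z+.001],speed=.05)
    eoat.grip(.028); s=monitor.state(); z=s["ee_pos"][2]; print("grip",s["grip_width"],s["grip_force"],z)
    env.move_straight([*p,.14],speed=.15); s=monitor.state(); print("lifted",s["grip_width"],s["grip_force"],s["t"]); return z
def stow(z,tx,ty,name,drop=.009):
    q,s,a=tray(name); print("tray",q,s,a)
    assert abs(s-[251,113]).max()<6 or abs(s[::-1]-[251,113]).max()<6
    u=np.array([np.cos(a),np.sin(a)]); w=np.array([-u[1],u[0]]); g=q+u*tx+w*ty; y=a+np.pi/2
    env.move_to([*g,.14],down(y)); env.move_straight([*g,z-.046+.0045+drop],speed=.12,f_stop=10)
    w0=monitor.state()["grip_width"]; eoat.grip(w0+.008); env.move_straight([*g,.14],speed=.25); print(monitor.state()["t"])
E
python3 - <<'E'
from h import *
z=fetch([.5864,-.0825],.075)
if z and monitor.state()["grip_width"]>.03: stow(z,-.078,-.005,"t8")
E
```

```text
touch False 0.06573473475695563
grip 0.031353364461141786 59.3194717168808 0.0661119686774947
lifted 0.03113438235015251 59.4709038734436 26.7167
tray [ 0.45007364 -0.25228687] [101.7681427  253.29415894] -0.018392056804196227Traceback (most recent call last):
  File "<stdin>", line 3, in <module>
  File "h.py", line 59, in stow
    assert abs(s-[251,113]).max()<6 or abs(s[::-1]-[251,113]).max()<6
           ^^^^^^^^^^^^^^^^^^^^^^^^^^^^^^^^^^^^^^^^^^^^^^^^^^^^^^^^^^
AssertionError
```

Run:
```python
from h import *
im,c=load("t8"); cv2.imwrite("pics/t8c.png",cv2.resize(im[130:330,230:480],None,fx=2.8,fy=2.8,interpolation=cv2.INTER_CUBIC))
```

```text
(no output)
```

View pics/t8c.png

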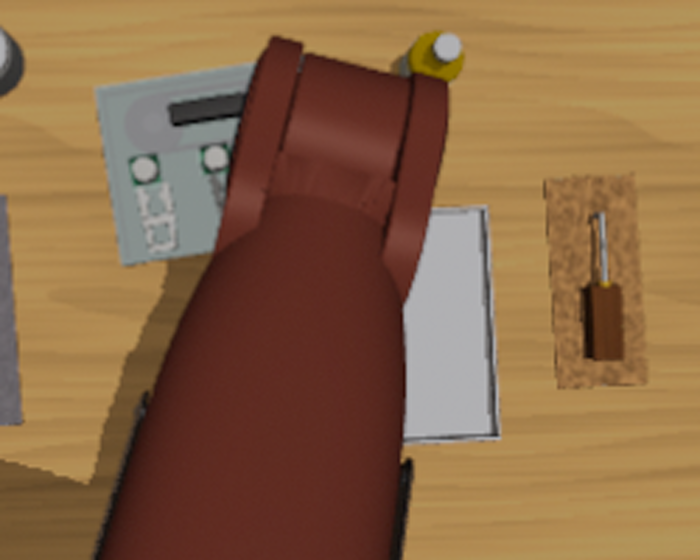

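The arm hides the tray's left part here. Its right edge is unmoved, and the pick lies well on its pad. I'll measure the tray from a clear waypoint.

```bash
sed -i 's/    q,s,a=tray(name); print/    env.move_to([.44,-.02,.20],down(.147)); q,s,a=tray(name); print/' h.py
python3 - <<'E'
from h import *
stow(.0661,-.078,-.005,"t9"); 
z=fetch([.5796,-.0222],.232)
if z and monitor.state()["grip_width"]>.03: stow(z,-.030,-.005,"t10")
z=fetch([.566,.0554],.19)
if z and monitor.state()["grip_width"]>.03: stow(z,.018,-.005,"t11")
env.move_to([.44,-.02,.20],down(.147)); im,c=snap("top","t12"); print(tray("t13"),monitor.state()["t"])
cv2.imwrite("pics/t12c.png",cv2.resize(im[130:330,230:480],None,fx=2.8,fy=2.8,interpolation=cv2.INTER_CUBIC))
E
```

```text
tray [ 0.44968018 -0.2423658 ] [250.62623596 113.03144073] 0.03393060724058901
31.1333
touch False 0.06571637202284038
grip 0.03157412111589695 59.20176833868027 0.06610845491033993
lifted 0.031783806146891046 59.48204845190048 35.75
tray [ 0.44960437 -0.24229788] [250.80805969 112.93253326] 0.03347418512223606
40.0
touch False 0.06574760797740634
grip 0.031071125547718757 59.16644051671028 0.06612792744688134
lifted 0.03150471787176541 59.48042571544647 44.6833
tray [ 0.44952612 -0.24230051] [250.96453857 112.93253326] 0.033474189283425264
48.9083
(array([ 0.44960138, -0.24236847]), array([250.78388977, 113.03144073]), np.float64(0.03393060724058901)) 50.65
```

View pics/t12c.png

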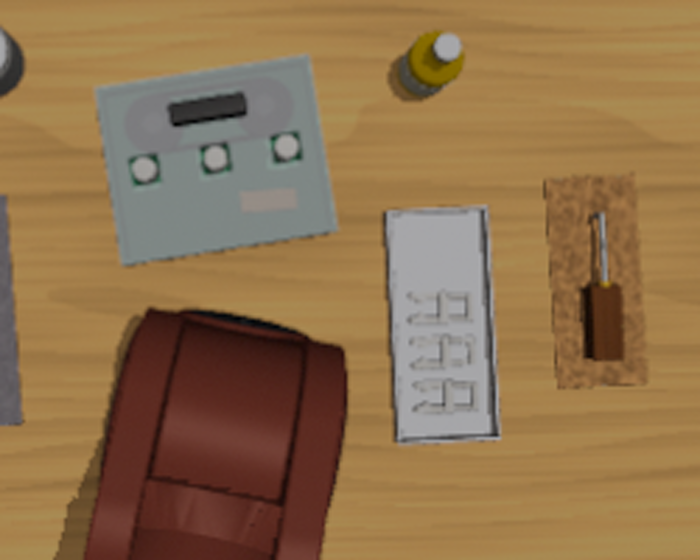

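All three clips lie in the tray, which is unmoved, and the pick is on its pad. Now the guard's bar, seen from above.

Run:
```python
from h import *
im,c=load("t12"); hsv=cv2.cvtColor(im,cv2.COLOR_BGR2HSV)
m=np.zeros(im.shape[:2],bool); m[140:230,255:360]=1; m[225:,]=0
print("guard",rect(c,m&(hsv[...,1]<70),.046)); print("bar",rect(c,m&(hsv[...,2]<60),.08))
for y in(.147+np.pi/2,.147-np.pi/2): print(ik([.678,.0035,.07],down(y)), ik([.51,.366,.04],down(y-.08)))
y=.147+np.pi/2; eoat.grip(.05); env.move_to([.678,.0035,.22],down(y)); im,c=snap("wrist","w14")
hsv=cv2.cvtColor(im,cv2.COLOR_BGR2HSV); m=(hsv[...,2]<60).astype(np.uint8)
n,l,st,ce=cv2.connectedComponentsWithStats(m)
for i in range(1,n):
    if st[i,4]>300: print(st[i],rect(c,l==i,.08))
```

```text
guard (array([ 0.62764172, -0.00318486]), array([191.30181885, 230.44670105]), 8.356367111206055)
bar (array([0.6749696 , 0.00375726]), array([22.51034927, 76.65835571]), 8.097558975219727)
[-0.10256675  0.71190548  0.05078197  0.90967281  0.          1.32122958] [ 0.50607797  0.66064055 -0.14312375  0.76703203  0.          2.0098743 ]
[-0.10256675  0.71190548  0.05078197  0.90967281  0.         -1.82036308] [ 0.50607797  0.66064055 -0.14312375  0.76703203  0.         -1.13171836]
[ 313  143   23   86 1867] (array([0.67875818, 0.00656063]), array([20.00205421, 81.49388123]), 8.046170234680176)
[   70   205   570   195 43174] (array([ 0.75571869, -0.14109772]), array([781.60290527, 288.83572388]), 7.326313018798828)
```

View pics/w14.png

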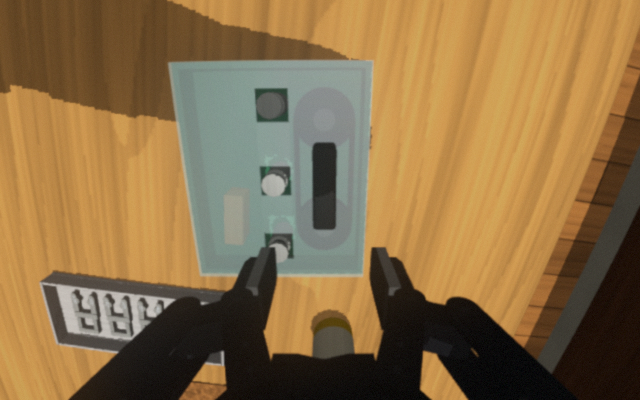

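The bar is at (325,186), and two views agree on about (0.678, 0.004). The offcut shows through the guard at (234,216). I'll grip gently and lift.

Run:
```python
from h import *
y=.144+np.pi/2; p=np.array([.678,.0045])
env.move_to([*p,.12],down(y)); print(env.move_straight([*p,.071],speed=.05,f_stop=5),pose()[1])
eoat.grip(.028)
w=.0235
while w>.019:
    eoat.grip(w); s=monitor.state()
    if s["grip_force"]>28: break
    w-=.0004 if s["grip_force"]>1 else .0007
print("grip",w,s["grip_width"],s["grip_force"],s["wrist_force"],s["t"])
print(env.move_straight([*p,.100],speed=.03,f_stop=20)); s=monitor.state(); print(s["grip_width"],s["grip_force"],s["wrist_force"],s["ee_pos"])
```

```text
False [0.67827916 0.0045166  0.07139094]
grip 0.0206 0.021774598357814142 38.01880359649658 [ 1.95332536 -0.54378654  2.44994144] 55.55
False
0.021144860982582316 37.807931900024414 [ 0.05848078 -0.15364868 -3.77285253] [0.67781841 0.00454182 0.09974792]
```

Run:
```python
from h import *
p=np.array([.678,.0045]); y=.069+np.pi/2; q=np.array([.512,.366])
env.move_straight([*p,.19],speed=.08); s=monitor.state(); print(s["grip_force"],s["grip_width"])
env.move_straight([*q,.19],rot=down(y),speed=.15)
env.move_straight([*q,.05],speed=.10); print(env.move_straight([*q,.033],speed=.02,f_stop=4),pose()[1],monitor.state()["wrist_force"],monitor.state()["grip_force"])
eoat.grip(.026); eoat.grip(.05); env.move_straight([*q,.14],speed=.15); print(monitor.state()["t"])
env.move_to([.50,.03,.22],down(.147)); snap("wrist","w15"); im,c=snap("top","t15"); print(monitor.state()["t"])
hsv=cv2.cvtColor(im,cv2.COLOR_BGR2HSV); m=np.zeros(im.shape[:2],bool); m[190:300,130:245]=1
print("bar",rect(c,m&(hsv[...,2]<45),.043), tray("t16"))
a=cv2.resize(im[130:330,120:480],None,fx=2.2,fy=2.2); cv2.imwrite("pics/t15c.png",a)
```

```text
37.81988024711609 0.02107848370765823
True [0.51177013 0.3658753  0.03415246] [-1.12632498 -0.94007814  3.97010062] 39.038329124450684
64.475
65.875
bar (array([0.51077411, 0.3586131 ]), array([17.78066826, 83.0806427 ]), 4.05273962020874) (array([ 0.44952249, -0.24237115]), array([250.94174194, 113.03144073]), np.float64(0.03393060724058901))
```

View pics/t15c.png

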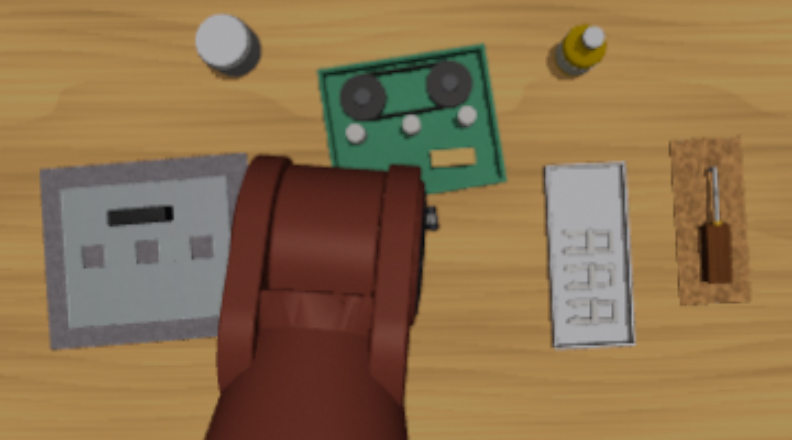

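View pics/w15.png

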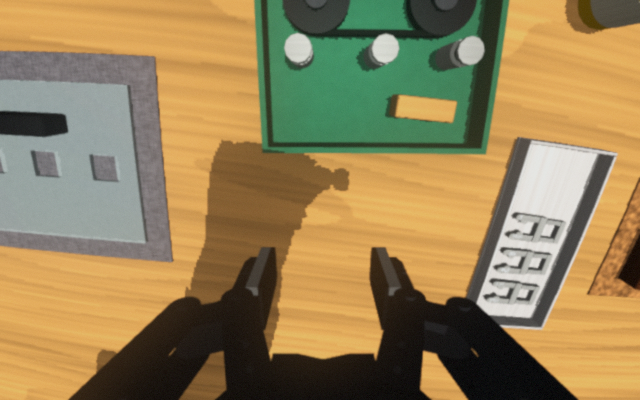

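The guard lies flat on the mat, with its bar at (140,216) in the top crop. The offcut is exposed at wrist pixel (426,107), inside the housing. Next I fetch it.

Run:
```python
from h import *
res=[]
for n,(x0,y0,x1,y1),v in(("w15",(380,85,470,130),190),("t15",(312,194,340,210),150)):
    im,c=load(n); hsv=cv2.cvtColor(im,cv2.COLOR_BGR2HSV); m=np.zeros(im.shape[:2],bool); m[y0:y1,x0:x1]=1
    r=rect(c,m&(abs(hsv[...,0].astype(int)-18)<12)&(hsv[...,2]>v)&(hsv[...,1]>80),.038); print(n,r); res.append(r)
```

```text
w15 (array([ 0.58661176, -0.05883274]), array([19.81529427, 57.52675629]), 3.393322467803955)
t15 (array([ 0.58466852, -0.0585386 ]), array([17.42588997, 55.44086075]), 4.448760509490967)
```

Run:
```python
from h import *
p=np.array([.586,-.0587]); y=.065+np.pi/2
env.move_to([*p,.13],down(y)); eoat.grip(.036)
h=env.move_straight([*p,.033],speed=.06,f_stop=6); z=pose()[1][2]; print(h,z)
if z<.04:
    eoat.grip(.015); s=monitor.state(); z=s["ee_pos"][2]; print(s["grip_width"],s["grip_force"])
    env.move_straight([*p,.16],speed=.12); w=monitor.state()["grip_width"]; print(w)
    if w>.018: stow(z+.040,.08,0,"t17",drop=.004)
env.move_to([.40,.05,.25],down(.1)); im,c=snap("top","t18"); print(tray("t19"),monitor.state()["t"])
cv2.imwrite("pics/t18c.png",cv2.resize(im[130:330,120:480],None,fx=2.2,fy=2.2))
```

```text
False 0.033331414126692875
0.021160627966572306 59.55547749996185
0.02099270466279629
tray [ 0.44960437 -0.24229788] [250.80805969 112.93253326] 0.03347418512223606
75.7167
(array([ 0.44960138, -0.24236847]), array([250.78388977, 113.03144073]), np.float64(0.03393060724058901)) 77.5583
```

View pics/t18c.png

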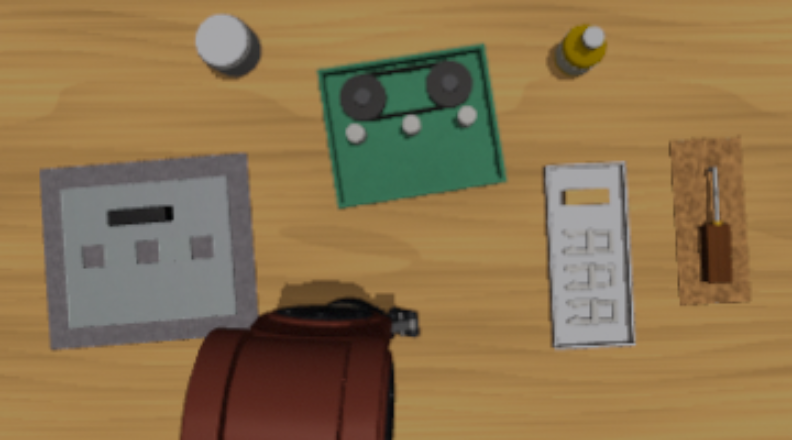

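The offcut (586,196) and all three clips are in the tray. The guard is centred on the mat, the pick is centred on its pad, and the arm is clear, so I'm handing in.

```bash
python3 -c "
from h import *
print(workorder.close_job())"
```

```text
the job is handed in; nothing more can be done
None
```

The job is handed in, no verdict was returned: the last picture showed the three clips and the offcut in the tray, the guard on the mat, the pick on its pad, and the glue bottle and can standing where they were.

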